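# Try the fit of a taper-shank stirrer arbor: twist it home, then wedge it free

## Robot

A 7-joint arm with a two-finger parallel gripper is mounted at the origin on a cart in front of the work surface, level with it; the furniture and walls round the work are solid. World frame = base frame: x ahead of the robot, y to its left, z up, the work surface at z = 0. Lengths are in m, angles in rad, forces in N, time in s.
With the tool pointing down it reaches from about 0.425 to 0.825 m from the base axis. Payload 3.6 kg.
Tool frame: the origin (TCP) lies at the very end of the fingers, on their centre line; the grasp point (between the pads) lies 19 mm behind it; z points along the fingers, y is the line along which they close (so a half turn about z gives the same grasp; the last joint's range is limited). The gripper opens to 93 mm and grips with 3 to 60 N. Pads are 15 mm wide; open, the fingers measure 128 mm over their backs; the gripper's body (75 mm by 188 mm) begins 65 mm behind the grasp point.
Start: joints at [1.315, 0.615, -0.013, 1.423, 0.008, 1.103, -0.04], TCP at [0.147, -0.633, 0.219] pointing down, gripper open.
Joint ranges: [-3.12, 3.12], [-0.3, 2.06], [-1.34, 1.32], [0.26, 2.42], [-1.36, 4.5], [0.01, 1.98], [-2.84, 2.84]. Speed limits (rad/s): [2.79, 2.79, 3.14, 3.14, 3.14, 3.14, 3.14].

## Interface

Orientations are given as a 3x3 rotation matrix whose columns are the frame's x, y, z axes.
In Python, from station import telemetry, grab_frame, r gives the robot as it stands.
- The arm moves only by the tool jog_arm, never from a script. Its argument "moves" is a list of rows, each a list of 2 entries, a list of its own where there are three numbers: the shift along the tool's x, y, z in cm, then the turn, a rotation vector about the tool's x, y, z in degrees. In form: [[[dx, dy, dz], [rx, ry, rz]], ...]. A call has 1 to 12 rows; each row is the pose to reach, as a shift and turn from the pose commanded when the call began, along the tool's axes at that moment; what a row does not reach only later rows make up. A row lasts 1/12 s, in which the tool goes at most 41.7 mm and 7.16 degrees, less where a joint would pass 70% of its speed; a pose out of reach is approached as far as the arm can. A call with a gripper value outside its range is refused whole. "grip" is the finger opening in cm, from 0 to 9.3, set as the call begins (left out, the last holds). The fingers move at their own pace and stop on an object; the grip force is fixed at half the most. Time passes only in rows, so rows that repeat a pose let the fingers close. It gives the time, the measured TCP pose, the force, the opening and the grip force at its end, in the units of the state.
- telemetry.get_obs(): the state, without advancing time (a new reading comes with each control period).
- grab_frame(name): name is "scene" or "top" or "wrist"; returns a dict with "image" (480x640x3 uint8, red, green, blue), "z_map" (480x640 float32, m along the optical axis (not along the pixel's ray), 0 where there is no reading), "intrinsics" (3x3 intrinsics, pixels), "T" (4x4, takes a point from camera to world coordinates). Camera axes: x right, y down, z forward; pixel columns grow to the right and rows downward; lengths in m; the calibration is good to about 2 mm. A picture is of the moment at which its call begins.
- r.close_job(): hands the job in; it is judged then, once.
The state is a dict: "time_s": time; "joint_pos": joint angles; "dq": joint speeds; "joint_torque": joint torques, N m; "eef_pos": TCP position; "tool_rot": TCP orientation; "wrist_force": force on the tool from outside, world axes, zero at the start; "ft_torque": the same for the moment, N m; "opening": finger opening in m; "gripper_force": force on a finger pad.
Only numpy, scipy, OpenCV 4.12 (cv2) and the standard library are available. Lean on these libraries where they do the work, as an engineer would, in place of code of your own. Each camera call takes 0.05 s, during which the arm holds its last target. There are 200 camera calls.

## Task

The steel stirrer arbor with the straight cross handle stands proud in its socket block because its tang is out of line with the slot. Press it down while turning it (clockwise is the short way) until the handle lies in line with the block's wedge and the arbor drops fully home with its collar flush on the socket, and let go of it. Then free it again with the wedge: push the wedge's upright plate all the way in against the block, so that the wedge lifts the arbor, and leave it standing upright on the wedge.

Things in the scene. Friction and masses are not known exactly. Their poses are not given: they have to be found in the camera images.
- stand: Fixed socket block: base 78 x 84 x 12 mm, two cheeks up to z = 38 mm with a 14 mm wide slot between them along y, round tapered socket 52 mm wide on top, mouth at z = 68 mm. Origin: centre of the underside, on the bore's axis; z up, +y is the way the wedge is driven in. A like block with a round-knobbed arbor has no part in the job.
- arbor: Loose steel arbor, 0.3 kg, 80 mm long, upright. Origin: underside of its flat tang; taper z 14-44 mm, collar 54 mm wide z 44-50, cross handle 64 mm long (y) x 14 wide (x), z 62-80: grip across x. Starts 38 mm above the stand's origin, its y turned 0.7-1.1 rad anticlockwise (from above) from the stand's; in line within 10 degrees it drops 14 mm to home, 24 mm above the stand's origin.
- drift (a joint): Slide of the captive wedge along the stand's +y in m: 0 drawn out (starts at 0 to 0.008), 0.065 fully in, plate against the block. From about 0.02 on it lifts the seated arbor, past 0.045 the arbor stands 12 mm above home. Moves under about 5 N and stays where left. If pushed in first, the arbor cannot go home.
- drift_push (a point): Centre of the outer face of the wedge's upright plate, to be pushed along the stand's +y; 60 mm above the worktop, moves with the wedge. Plate 42 mm wide (stand's x), 12 mm thick (y), z 12 to 80 mm. Drawn out, this face lies 119 mm to the -y side of the stand's origin; fully in, 54 mm.

How it is judged:
By the outcome, as a careful person would: the job done as asked, in the order asked, and still so for the second after the job is handed in, with the robot touching nothing.
It also fails if it takes over 48 s, if anything falls off the work surface, if the arm or the gripper's body presses on something with over 40 N, if the wrist force passes 120 N, or if a joint passes its speed limit or range.

## Working session

There is one attempt and no reset: what is moved stays moved. The work goes in short steps, Python scripts to look and compute and a tool call to move; the robot and the scene stay as the last step left them, time stands still between calls to the robot, and variables do not carry over. Pictures are saved under pics/ and viewed, at most 10 in all, crops included, and the job is handed in when it is done.

Besides the shell and the picture viewer there is one more tool, called after "Call:" as name([rows], argument=value, ...), one row to a line, values as JSON. jog_arm: Moves the arm, as the interface text tells. Its arguments: {"type":"object","properties":{"moves":{"type":"array","items":{"type":"array"}},"grip":{"type":"number"}},"required":["moves"]}

```bash
ls; mkdir -p pics
python3 - <<'E'
from station import telemetry, grab_frame, r
import cv2, numpy as np
o=telemetry.get_obs(); print(o)
for n in ["scene","top"]:
    f=grab_frame(n); cv2.imwrite(f"pics/{n}0.png",f["image"][:,:,::-1]); print(n,f["intrinsics"],f["T"])
    np.savez(f"{n}0.npz",**f)
E
```

```text
pics
{'time_s': 0.0, 'joint_pos': array([ 1.31550239,  0.61593411, -0.0125967 ,  1.42488599,  0.00809111,
        1.10338904, -0.04042602]), 'dq': array([-0.00137838, -0.0005075 , -0.00150767,  0.00052529,  0.00010004,
       -0.00119   , -0.00079114]), 'joint_torque': array([-3.70560529e-04, -4.58943236e+01,  2.08992390e-01, -1.65745711e+01,
       -6.10491377e-02,  2.04858254e-02,  2.55542018e-04]), 'eef_pos': array([ 0.14724405, -0.63229411,  0.21747584]), 'tool_rot': array([[ 9.73936021e-01,  2.26822048e-01, -6.21340504e-04],
       [ 2.26822895e-01, -9.73932838e-01,  2.49005486e-03],
       [-4.03445792e-05, -2.56608837e-03, -9.99996707e-01]]), 'wrist_force': array([ 0.36998183,  0.04970752, -0.67809571]), 'ft_torque': array([-0.0500188 , -0.0085691 , -0.01896795]), 'gripper_force': 0.0, 'opening': 0.09331483693027907}
scene [[603.86129505   0.         320.3191462 ]
 [  0.         603.86129505 240.12599995]
 [  0.           0.           1.        ]] [[ 0.86387081 -0.38300784  0.32715779  0.19798023]
 [-0.50363583 -0.66815932  0.54764411 -0.62776399]
 [ 0.00884154 -0.63786215 -0.7700998   0.90983389]
 [ 0.          0.          0.          1.        ]]
top [[466.20626067   0.         310.10028895]
 [  0.         466.20626067 239.9431551 ]
 [  0.           0.           1.        ]] [[-0.00953146 -0.99695633  0.07737724  0.4929942 ]
 [-0.99952841  0.00723992 -0.02984188 -0.00318754]
 [ 0.02919084 -0.07762518 -0.99655518  0.91655775]
 [ 0.          0.          0.          1.        ]]
```

View pics/scene0.png

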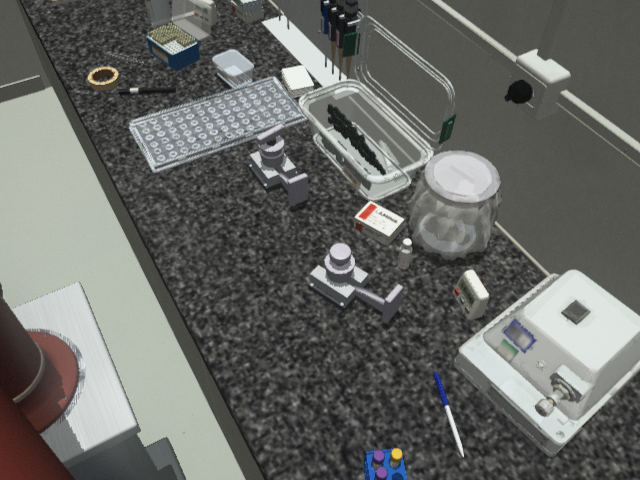

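View pics/top0.png

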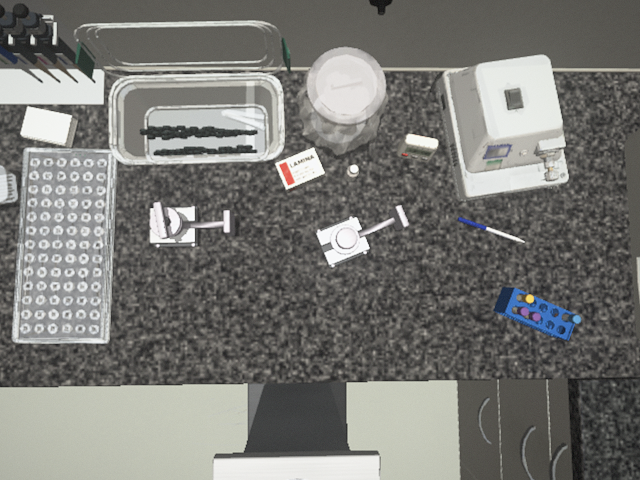

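The top view shows the target block with its cross handle at about (172,224) and its wedge plate at (227,221). The round-knob decoy is at (345,238). Next I'll measure the target by depth from both views.

```bash
cat > h.py <<'E'
import numpy as np, cv2
def cloud(f):
    K=f["intrinsics"];T=f["T"];z=f["z_map"]
    v,u=np.mgrid[:480,:640]
    P=np.stack([(u-K[0,2])/K[0,0]*z,(v-K[1,2])/K[1,1]*z,z],-1)
    W=P@T[:3,:3].T+T[:3,3]; W[z==0]=np.nan
    return W
def rect(W,lo,hi,box):
    m=(W[...,2]>lo)&(W[...,2]<hi)&(W[...,0]>box[0])&(W[...,0]<box[1])&(W[...,1]>box[2])&(W[...,1]<box[3])
    p=W[m]
    if len(p)<5: return len(p)
    (c,s,a)=cv2.minAreaRect((p[:,:2]*1000).astype(np.float32))
    return len(p),np.round(c,1),np.round(s,1),round(a,1),"z",np.round(np.percentile(p[:,2],[5,50,95])*1000,1)
E
python3 - <<'E'
from h import *
for n in ["top","scene"]:
    f=dict(np.load(n+"0.npz")); W=cloud(f)
    if n=="top": c=W[224,172];print("at handle",c,"plate",W[221,227])
    bx=(c[0]-.12,c[0]+.12,c[1]-.2,c[1]+.1)
    for nm,lo,hi in [("handle",.097,.13),("collar",.083,.095),("plate",.072,.083),("base",.006,.016)]:
        print(n,nm,rect(W,lo,hi,bx))
    v=W[...,2][np.isfinite(W[...,2])&(W[...,0]>bx[0])&(W[...,0]<bx[1])&(W[...,1]>bx[2])&(W[...,1]<bx[3])]
    print(np.histogram(v,bins=np.arange(-.004,.14,.006)))
im=cv2.imread("pics/top0.png")[180:270,120:260]; a=cv2.resize(im,None,fx=5,fy=5,interpolation=2)
cv2.imwrite("pics/crop.png",a)
E
```

```text
at handle [0.58752997 0.21682172 0.08732411] plate [0.59321742 0.12087327 0.07963618]
top handle (830, array([634.1, 176.1]), array([146.7, 278.2]), 0.0, 'z', array([ 97.2,  99.7, 118.5]))
top collar (579, array([637.4, 182.1]), array([263.9, 139.8]), 89.7, 'z', array([85.2, 88.3, 94.6]))
top plate (160, array([592.2, 166. ]), array([ 40.6, 101.6]), 2.0, 'z', array([75.9, 78.9, 81.3]))
top base (229, array([615.1, 145.6]), array([ 93.4, 273.4]), 18.9, 'z', array([ 7.5, 11.3, 15.3]))
(array([14964,   947,   184,    65,   102,   174,   645,   252,     9,
          31,    10,    53,    19,   117,   111,   361,   719,   268,
          39,   103,   222,     0,     0,     0]), array([-0.004,  0.002,  0.008,  0.014,  0.02 ,  0.026,  0.032,  0.038,
        0.044,  0.05 ,  0.056,  0.062,  0.068,  0.074,  0.08 ,  0.086,
        0.092,  0.098,  0.104,  0.11 ,  0.116,  0.122,  0.128,  0.134,
        0.14 ]))
scene handle (601, array([632.4, 172.6]), array([149.5, 288.1]), 0.1, 'z', array([ 97.3, 102.1, 118.6]))
scene collar (466, array([635. , 168.8]), array([282.7, 144.7]), 90.0, 'z', array([83.9, 88.1, 94.5]))
scene plate (183, array([633.5, 172.9]), array([134. , 223.8]), 2.0, 'z', array([72.9, 78.4, 82.6]))
scene base (231, array([584.9, 141.8]), array([122.4, 264.4]), 6.6, 'z', array([ 7.1, 11.8, 15.7]))
(array([8402, 1079,  156,  142,  149,  224,  396,  251,   76,   88,  103,
        150,   90,  100,  170,  252,  416,  218,   60,   85,  127,    0,
          0,    0]), array([-0.004,  0.002,  0.008,  0.014,  0.02 ,  0.026,  0.032,  0.038,
        0.044,  0.05 ,  0.056,  0.062,  0.068,  0.074,  0.08 ,  0.086,
        0.092,  0.098,  0.104,  0.11 ,  0.116,  0.122,  0.128,  0.134,
        0.14 ]))
```

View pics/crop.png

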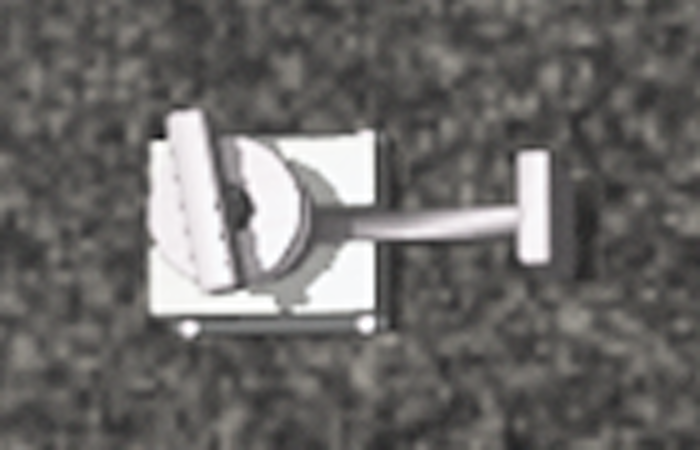

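Run:
```python
from h import *
bx=(.53,.66,.08,.29)
for n in ["top","scene"]:
    f=dict(np.load(n+"0.npz")); W=cloud(f)
    for nm,lo,hi in [("handle",.112,.125),("collar",.083,.093),("plate",.074,.084),("cheek",.034,.042),("base",.007,.016)]:
        b=bx
        if nm=="plate": b=(.53,.66,.08,.15)
        if nm!="plate": b=(.53,.66,.155,.29)
        print(n,nm,rect(W,lo,hi,b))
f=dict(np.load("scene0.npz"));im=f["image"][110:220,220:340,::-1]
cv2.imwrite("pics/crop2.png",cv2.resize(im,None,fx=5,fy=5,interpolation=2))
```

```text
top handle (313, array([592.4, 229.4]), array([63.8, 14.8]), 12.0, 'z', array([113.8, 117.1, 119.4]))
top collar (416, array([593.1, 229.2]), array([53.1, 50.4]), 88.9, 'z', array([84.9, 87.5, 90. ]))
top plate (157, array([593.4, 121.1]), array([39.9, 11. ]), 0.3, 'z', array([76. , 78.9, 81.3]))
top cheek (752, array([593.3, 213.6]), array([ 66.3, 116.3]), 1.4, 'z', array([34.7, 37.3, 39.5]))
top base (216, array([592.9, 228.8]), array([78.4, 83.9]), 0.5, 'z', array([ 8.1, 11.4, 15.1]))
scene handle (183, array([589.6, 228.3]), array([66.7, 17.3]), 12.4, 'z', array([113. , 116.8, 119.8]))
scene collar (241, array([590.9, 219.9]), array([53.4, 36.1]), 8.4, 'z', array([84.2, 87.6, 90.5]))
scene plate (119, array([590.1, 120.7]), array([44.1, 13.9]), 3.2, 'z', array([74.7, 78.4, 81.4]))
scene cheek (481, array([589.6, 216.2]), array([ 67.6, 115.4]), 0.5, 'z', array([34.6, 37.6, 40.7]))
scene base (201, array([572. , 212.4]), array([ 63.5, 108.1]), 43.5, 'z', array([ 7.9, 11.8, 15.7]))
```

View pics/crop2.png

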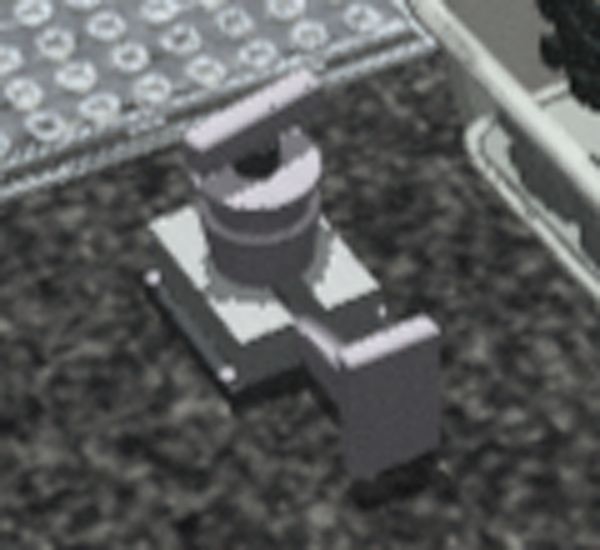

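The arbor axis is at about (0.592, 0.229). The handle's long axis lies 12° from world x (64×15 mm, top at 0.118), and the stand's +y is close to world +y. The decoy is elsewhere. I'll go to a waypoint over the worktop first.

Call:
jog_arm([
  [[0, 0, -4], [0, 0, -7]],
  [[3.5, -2, -8], [0, 0, -14]],
  [[7, -4, -8], [0, 0, -21]],
  [[10.5, -6, -8], [0, 0, -28]],
  [[14, -8, -8], [0, 0, -35]],
  [[17.5, -10, -8], [0, 0, -42]],
  [[21, -12, -8], [0, 0, -49]],
  [[24.5, -14, -8], [0, 0, -56]],
  [[28, -16, -8], [0, 0, -63]],
  [[31.5, -18, -8], [0, 0, -70]],
  [[35, -20, -8], [0, 0, -77]],
  [[36, -20.6, -8], [0, 0, -84]],
], grip=5)

```text
time_s: 1.1
eef_pos: [0.4569, -0.343, 0.2988]
tool_rot: [[-0.141, 0.99, 0.004], [0.99, 0.141, 0.005], [0.004, 0.004, -1.0]]
wrist_force: [0.5, 1.1, -0.2]
opening: 0.0499
gripper_force: 0.0
```

```bash
cat >> h.py <<'E'
def rel(o,target,yang):
    """shift (cm, tool axes) and rz (deg) from measured pose to target, tool y at yang deg"""
    R=np.array(o["tool_rot"]); d=R.T@(np.array(target)-o["eef_pos"])*100
    cur=np.degrees(np.arctan2(R[1,1],R[0,1])); rz=-(yang-cur)
    # tilt left over: full rotation vector
    a=np.radians(yang); y=np.array([np.cos(a),np.sin(a),0]); z=np.array([0,0,-1.]); Rt=np.stack([np.cross(y,z),y,z],1)
    return np.round(d,2),round(cur,1),round((rz+180)%360-180,1),np.round(np.degrees(cv2.Rodrigues(R.T@Rt)[0].ravel()),2)
E
python3 - <<'E'
from h import *
from station import telemetry
o=telemetry.get_obs();print(o["time_s"],o["eef_pos"],o["joint_pos"],rel(o,[.592,.229,.24],102))
E
```

```text
1.1 [ 0.45686126 -0.34295496  0.29875732] [ 0.90008861  0.45460667 -0.45573028  1.52348217  0.20135337  1.21031072
  0.55526552] (array([54.69, 21.43,  6.22]), np.float64(8.1), np.float64(-93.9), array([ 4.100e-01,  1.000e-02, -9.388e+01]))
```

Call:
jog_arm([
  [[4, 1.5, 0], [0, 0, -7]],
  [[8, 3, 0], [0, 0, -14]],
  [[12, 4.5, 0], [0, 0, -21]],
  [[16, 6, 0], [0, 0, -28]],
  [[20, 7.5, 0], [0, 0, -35]],
  [[24, 9, 0], [0, 0, -42]],
  [[28, 10.5, 0], [0, 0, -49]],
  [[32, 12.5, 0], [0, 0, -56]],
  [[36, 14, 0], [0, 0, -63]],
  [[40, 15.5, 0], [0, 0, -70]],
  [[43, 17, 0], [0, 0, -77]],
  [[46, 18, 0], [0, 0, -84]],
])

```text
time_s: 2.1
eef_pos: [0.5733, 0.1304, 0.2982]
tool_rot: [[-1.0, -0.026, -0.0], [-0.026, 1.0, 0.0], [0.0, 0.0, -1.0]]
wrist_force: [0.9, 0.4, 0.4]
opening: 0.0501
gripper_force: 0.0
```

Run:
```python
from h import *
from station import telemetry
o=telemetry.get_obs();print(o["time_s"],o["eef_pos"],o["joint_pos"],rel(o,[.592,.229,.22],102))
```

```text
2.1 [0.57330311 0.13043453 0.29822158] [ 0.23756821  0.56813267 -0.85752773  1.46992156  0.4350494   1.30218815
  0.93932567] (array([-2.13,  9.8 ,  7.83]), np.float64(91.5), np.float64(-10.5), array([  0.03,  -0.02, -10.51]))
```

Call:
jog_arm([
  [[-0.7, 3, 3], [0, 0, -3.5]],
  [[-1.4, 6, 6], [0, 0, -7]],
  [[-2.1, 9.8, 7.8], [0, 0, -10.5]],
  [[-2.1, 9.8, 7.8], [0, 0, -10.5]],
  [[-2.1, 9.8, 7.8], [0, 0, -10.5]],
])

```text
time_s: 2.52
eef_pos: [0.5902, 0.229, 0.2184]
tool_rot: [[-0.979, -0.206, -0.005], [-0.206, 0.979, 0.0], [0.005, 0.001, -1.0]]
wrist_force: [0.2, -0.3, -1.0]
opening: 0.0504
gripper_force: 0.0
```

Run:
```python
from h import *
from station import telemetry,grab_frame
o=telemetry.get_obs();print(o["time_s"],o["eef_pos"],o["joint_pos"])
f=grab_frame("wrist");W=cloud(f);cv2.imwrite("pics/w1.png",f["image"][:,:,::-1])
for nm,lo,hi,b in [("handle",.11,.125,(.53,.66,.16,.29)),("collar",.083,.093,(.53,.66,.16,.29)),("plate",.074,.084,(.53,.66,.08,.15)),("base",.007,.016,(.53,.66,.16,.29))]:
    print(nm,rect(W,lo,hi,b))
print(rel(o,[.592,.229,.095],102))
```

```text
2.5167 [0.59024111 0.22903964 0.2183917 ] [ 0.04858128  0.71524441 -0.84256704  1.45679408  0.5452887   1.21844896
  0.91620146]
handle (1647, array([590.3, 232.3]), array([63.8, 13.6]), 11.6, 'z', array([115. , 117.2, 118.5]))
collar (2131, array([590.3, 231.8]), array([50.3, 53.1]), 13.3, 'z', array([86.2, 87.5, 88.6]))
plate (810, array([591.9, 124.3]), array([41.7, 12.3]), 1.5, 'z', array([76.1, 79.1, 80.5]))
base (754, array([569.2, 220. ]), array([112.4,  46.2]), 84.4, 'z', array([ 9.2, 11.5, 14.7]))
(array([-0.23, -0.06, 12.34]), np.float64(101.9), np.float64(-0.1), array([ 0.07, -0.26, -0.1 ]))
```

View pics/w1.png

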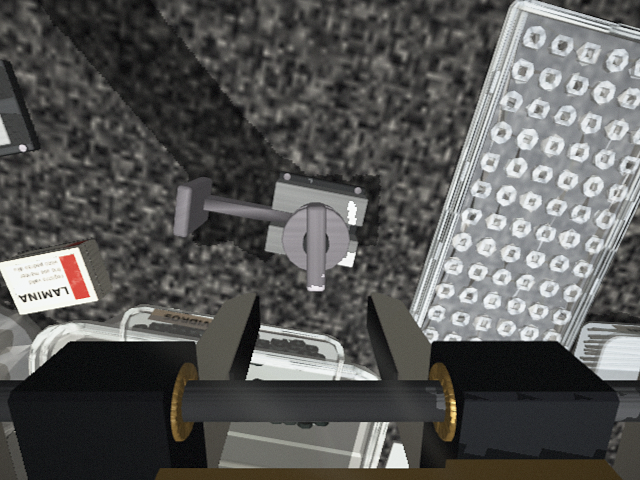

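The wrist view shows the handle upright between the fingers' line at (316,245). It agrees with the top view: centre (0.591, 0.231), still at 12°. Before going down I'll check the obstacle heights around it.

Run:
```python
from h import *
W=cloud(dict(np.load("top0.npz")))
for x0 in np.arange(.46,.80,.04):
    print(round(x0,2),[int(1000*np.nanmax(W[...,2][(W[...,0]>x0)&(W[...,0]<x0+.04)&(W[...,1]>y0)&(W[...,1]<y0+.04)],initial=0)) for y0 in np.arange(.06,.36,.04)])
```

```text
0.46 [4, 4, 4, 4, 4, 5, 3, 20]
0.5 [4, 4, 5, 4, 3, 3, 4, 22]
0.54 [3, 82, 3, 119, 120, 40, 3, 21]
0.58 [4, 83, 39, 114, 120, 41, 3, 21]
0.62 [3, 4, 3, 39, 119, 38, 4, 20]
0.66 [100, 100, 100, 101, 101, 101, 98, 21]
0.7 [100, 99, 100, 99, 99, 99, 101, 21]
0.74 [88, 85, 93, 93, 94, 94, 100, 18]
0.78 [89, 88, 8, 8, 9, 62, 101, 3]
```

Call:
jog_arm([
  [[-0.1, 0.15, 4], [0, -0.2, 0]],
  [[-0.1, 0.15, 8], [0, -0.2, 0]],
  [[-0.1, 0.15, 9.5], [0, -0.2, 0]],
  [[-0.1, 0.15, 11], [0, -0.2, 0]],
  [[-0.1, 0.15, 12.3], [0, -0.2, 0]],
  [[-0.1, 0.15, 12.3], [0, -0.2, 0]],
  [[-0.1, 0.15, 12.3], [0, -0.2, 0]],
])

```text
time_s: 3.15
eef_pos: [0.5934, 0.2268, 0.0982]
tool_rot: [[-0.98, -0.199, 0.004], [-0.199, 0.98, 0.0], [-0.004, -0.001, -1.0]]
wrist_force: [0.1, 0.1, -0.2]
opening: 0.0502
gripper_force: 0.0
```

Call:
jog_arm([
  [[0.1, 0.4, 0.4], [0, 0.2, 0]],
  [[0.1, 0.4, 0.5], [0, 0.2, 0]],
  [[0.1, 0.4, 0.5], [0, 0.2, 0]],
])

```text
time_s: 3.4
eef_pos: [0.5911, 0.2325, 0.0935]
tool_rot: [[-0.979, -0.202, 0.001], [-0.202, 0.979, 0.001], [-0.001, 0.001, -1.0]]
wrist_force: [0.4, 0.6, 0.3]
opening: 0.05
gripper_force: 0.0
```

Call:
jog_arm([
  [[0, 0, 0], [0, 0, 0]],
  [[0, 0, 0], [0, 0, 0]],
  [[0, 0, 0], [0, 0, 0]],
  [[0, 0, 0], [0, 0, 0]],
  [[0, 0, 0], [0, 0, 0]],
  [[0, 0, 0], [0, 0, 0]],
], grip=0.8)

```text
time_s: 3.9
eef_pos: [0.5911, 0.2318, 0.0927]
tool_rot: [[-0.98, -0.201, 0.0], [-0.201, 0.98, 0.0], [-0.0, 0.0, -1.0]]
wrist_force: [-0.3, -1.0, -0.6]
opening: 0.0188
gripper_force: 30.0
```

Call:
jog_arm([
  [[0, 0, 0.1], [0, 0, 0]],
  [[0, 0, 0.1], [0, 0, 4]],
  [[0, 0, 0.1], [0, 0, 8]],
  [[0, 0, 0.1], [0, 0, 12]],
  [[0, 0, 0.1], [0, 0, 12]],
])

```text
time_s: 4.32
eef_pos: [0.5916, 0.2325, 0.0927]
tool_rot: [[-1.0, 0.008, 0.002], [0.008, 1.0, 0.001], [-0.002, 0.001, -1.0]]
wrist_force: [-0.9, 0.0, 3.8]
opening: 0.0187
gripper_force: 30.0
```

Run:
```python
from h import *
from station import telemetry,grab_frame
o=telemetry.get_obs();print(o["time_s"],o["eef_pos"],o["ft_torque"],o["joint_pos"],o["opening"])
f=grab_frame("top");W=cloud(f);
a=cv2.resize(f["image"][160:290,100:260,::-1],None,fx=2.5,fy=2.5,interpolation=2)
g=grab_frame("wrist")["image"][:,:,::-1];b=cv2.resize(g,(433,325))
cv2.imwrite("pics/g1.png",np.hstack([a[:325],b[:325]]))
```

```text
4.3167 [0.59161038 0.23245871 0.09268945] [ 0.09189187 -0.15859475 -0.01332047] [-0.01670357  0.82508026 -0.70694151  1.59194358  0.62257865  0.95887974
  0.63106357] 0.01872451445857348
```

View pics/g1.png

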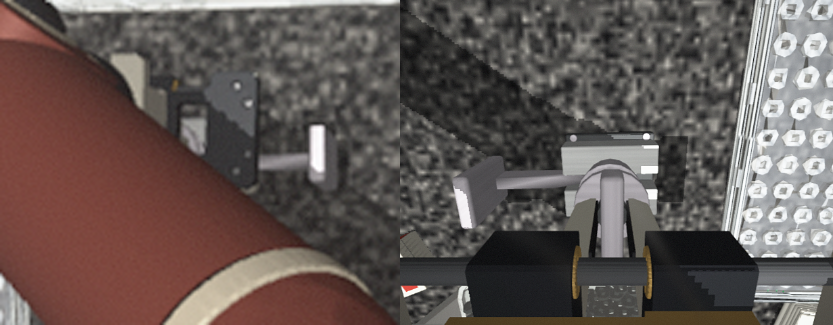

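The grip holds: in the wrist view the handle is at (612,215), still parallel between the fingers after the turn. I'll keep turning clockwise under light pressure.

Call:
jog_arm([
  [[0, 0, 0.1], [0, 0, 6]],
  [[0, 0, 0.2], [0, 0, 12]],
  [[0, 0, 0.2], [0, 0, 18]],
  [[0, 0, 0.2], [0, 0, 24]],
  [[0, 0, 0.2], [0, 0, 30]],
  [[0, 0, 0.2], [0, 0, 36]],
  [[0, 0, 0.2], [0, 0, 42]],
  [[0, 0, 0.2], [0, 0, 48]],
  [[0, 0, 0.2], [0, 0, 54]],
  [[0, 0, 0.2], [0, 0, 60]],
  [[0, 0, 0.2], [0, 0, 65]],
  [[0, 0, 0.2], [0, 0, 65]],
])

```text
time_s: 5.42
eef_pos: [0.592, 0.2338, 0.0918]
tool_rot: [[-0.416, 0.909, 0.004], [0.909, 0.416, 0.003], [0.001, 0.005, -1.0]]
wrist_force: [-1.0, 0.0, 8.3]
opening: 0.0192
gripper_force: 30.0
```

Call:
jog_arm([
  [[0, 0, 0.1], [0, 0, 5]],
  [[0, 0, 0.1], [0, 0, 10]],
  [[0, 0, 0.1], [0, 0, 14]],
  [[0, 0, 0.2], [0, 0, 17]],
  [[0, 0, 0.3], [0, 0, 20]],
  [[0, 0, 0.4], [0, 0, 22]],
  [[0, 0, 0.5], [0, 0, 23.5]],
  [[0, 0, 0.5], [0, 0, 23.5]],
  [[0, 0, 0.5], [0, 0, 23.5]],
])

```text
time_s: 6.17
eef_pos: [0.5902, 0.2314, 0.0837]
tool_rot: [[-0.021, 1.0, -0.002], [1.0, 0.021, -0.001], [-0.001, -0.002, -1.0]]
wrist_force: [-0.1, 0.7, -3.0]
opening: 0.0188
gripper_force: 30.0
```

Run:
```python
from h import *
from station import telemetry,grab_frame
o=telemetry.get_obs();print(o["time_s"],o["eef_pos"],o["wrist_force"],o["ft_torque"],o["joint_pos"])
for n in ["wrist","scene"]:
    f=grab_frame(n);W=cloud(f)
    for nm,lo,hi,b in [("handle",.10,.125,(.53,.65,.16,.30)),("collar",.066,.093,(.55,.64,.16,.22)),("plate",.074,.084,(.53,.66,.08,.15))]: print(n,nm,rect(W,lo,hi,b))
```

```text
6.1667 [0.59020964 0.23144193 0.08370957] [-0.13910852  0.6916458  -3.02076732] [ 0.00969176 -0.11512611 -0.02224007] [-0.2371204   0.75239929 -0.2941358   1.60703689  0.27281625  0.82517199
 -0.6220665 ]
wrist handle (6988, array([590.8, 237.7]), array([48. , 43.6]), 51.1, 'z', array([103. , 108.5, 122.5]))
wrist collar (177, array([591.1, 214.1]), array([21.3, 11.9]), 0.9, 'z', array([77.6, 78.6, 79.6]))
wrist plate 0
scene handle (314, array([588.2, 222.2]), array([45.5, 51.1]), 29.7, 'z', array([101.5, 109. , 122.5]))
scene collar (161, array([587.8, 211.2]), array([17. , 45.7]), 86.8, 'z', array([66.7, 77.4, 81.6]))
scene plate (119, array([589.8, 120.3]), array([42. , 14.5]), 3.1, 'z', array([75.2, 78.9, 81.4]))
```

It's dropping: the collar top is at 78.6 mm and home is 74. I'll follow it down.

Call:
jog_arm([
  [[0, 0, 0.2], [0, 0, 0]],
  [[0, 0, 0.4], [0, 0, 0]],
  [[0, 0, 0.6], [0, 0, 0]],
  [[0, 0, 0.7], [0, 0, 0]],
  [[0, 0, 0.7], [0, 0, 0]],
])

```text
time_s: 6.68
eef_pos: [0.5909, 0.2316, 0.0787]
tool_rot: [[-0.02, 1.0, -0.0], [1.0, 0.02, -0.001], [-0.001, -0.0, -1.0]]
wrist_force: [-2.8, -2.1, 4.2]
opening: 0.0187
gripper_force: 30.0
```

Call:
jog_arm([
  [[0, 0, -0.2], [0, 0, 0]],
  [[0, 0, -0.2], [0, 0, 0]],
  [[0, 0, -0.2], [0, 0, 0]],
  [[0, 0, -0.2], [0, 0, 0]],
], grip=5)

```text
time_s: 7.02
eef_pos: [0.5914, 0.2321, 0.0799]
tool_rot: [[-0.019, 1.0, 0.001], [1.0, 0.019, 0.001], [0.001, 0.001, -1.0]]
wrist_force: [-0.3, 0.2, 1.0]
opening: 0.0411
gripper_force: 0.0
```

Run:
```python
from h import *
from station import telemetry,grab_frame
o=telemetry.get_obs();print(o["time_s"],o["eef_pos"],o["wrist_force"],o["opening"])
for n in ["wrist"]:
    f=grab_frame(n);W=cloud(f)
    for nm,lo,hi,b in [("handle",.098,.115,(.575,.607,.19,.30)),("collar",.066,.093,(.55,.64,.16,.225)),("plate",.074,.084,(.53,.66,.08,.15))]: print(n,nm,rect(W,lo,hi,b))
```

```text
7.0167 [0.591359   0.2321185  0.07985165] [-0.28709395  0.18165859  1.04342127] 0.041103579744854596
wrist handle (4101, array([591.1, 237.9]), array([14.1, 54.3]), 1.2, 'z', array([101.1, 103.3, 104.4]))
wrist collar (1221, array([591.9, 216.5]), array([16.9, 43.4]), 90.0, 'z', array([72.6, 73.6, 74.6]))
wrist plate 0
```

The arbor is home (handle top 103.5 mm, collar top 73.6 mm) and released. Next I'll rise and go behind the wedge plate with the fingers closed.

Call:
jog_arm([
  [[0, 0, -2], [0, 0, 0]],
  [[0, 0, -5], [0, 0, 0]],
  [[0, 0, -9], [0, 0, 0]],
  [[-4, 0, -10], [0, 0, 0]],
  [[-8, 0, -10], [0, 0, 0]],
  [[-12, 0, -10], [0, 0, 0]],
  [[-15.2, 0, -10], [0, 0, 0]],
  [[-15.2, 0, -10], [0, 0, 0]],
  [[-15.2, 0, -10], [0, 0, 0]],
], grip=5)

```text
time_s: 7.82
eef_pos: [0.5943, 0.0765, 0.1796]
tool_rot: [[-0.014, 1.0, 0.0], [1.0, 0.014, -0.001], [-0.001, 0.0, -1.0]]
wrist_force: [-0.4, 1.4, -0.3]
opening: 0.0501
gripper_force: 0.0
```

Call:
jog_arm([
  [[0, 0, 0], [0, 0, 0]],
  [[0, 0, 0], [0, 0, 0]],
  [[0, 0, 0], [0, 0, 0]],
  [[0, 0, 0], [0, 0, 0]],
  [[0, 0, 0], [0, 0, 0]],
  [[0, 0, 0], [0, 0, 0]],
], grip=0)

```text
time_s: 8.32
eef_pos: [0.5939, 0.0805, 0.1796]
tool_rot: [[-0.021, 1.0, -0.0], [1.0, 0.021, 0.0], [0.0, -0.0, -1.0]]
wrist_force: [-0.4, -0.7, -0.2]
opening: 0.0146
gripper_force: 0.0
```

Run:
```python
from h import *
from station import telemetry,grab_frame
o=telemetry.get_obs();print(o["time_s"],o["eef_pos"],o["wrist_force"],o["opening"])
for n in ["wrist","scene"]:
    f=grab_frame(n);W=cloud(f)
    if n=="wrist":print("cam in tool",o["tool_rot"].T@(f["T"][:3,3]-o["eef_pos"]))
    for nm,lo,hi,b in [("handle",.098,.115,(.55,.64,.17,.30)),("collar",.066,.093,(.55,.64,.16,.29)),("plate",.074,.084,(.53,.66,.10,.15))]: print(n,nm,rect(W,lo,hi,b))
```

```text
8.3167 [0.59388101 0.08054614 0.1796441 ] [-0.44360415 -0.6793755  -0.24416815] 0.01456952432374633
cam in tool [ 0.08060777  0.00048717 -0.16570154]
wrist handle (1500, array([591.6, 215.9]), array([13.9, 30.7]), 0.7, 'z', array([100.9, 103.2, 104.6]))
wrist collar (2791, array([591.6, 219.6]), array([53.8, 38.2]), 0.9, 'z', array([72.2, 73.6, 85. ]))
wrist plate (1074, array([592.9, 124. ]), array([41.9, 12. ]), 0.8, 'z', array([77. , 79.2, 80.6]))
scene handle (81, array([585. , 229.2]), array([14.3, 68.2]), 11.2, 'z', array([ 98.7, 102. , 104.8]))
scene collar (327, array([587.8, 226.5]), array([50.9, 52.4]), 59.7, 'z', array([67.3, 74. , 90.6]))
scene plate (117, array([591.3, 120.9]), array([41.4, 14.9]), 1.5, 'z', array([75.1, 78.6, 81.9]))
```

Call:
jog_arm([
  [[0, -0.1, 4], [0, 0, 0]],
  [[0, -0.1, 8], [0, 0, 0]],
  [[0, -0.1, 11], [0, 0, 0]],
  [[0, -0.1, 12.2], [0, 0, 0]],
  [[0, -0.1, 12.2], [0, 0, 0]],
  [[1, -0.1, 12.2], [0, 0, 0]],
  [[2, -0.1, 12.2], [0, 0, 0]],
  [[2.5, -0.1, 12.2], [0, 0, 0]],
  [[3, -0.1, 12.2], [0, 0, 0]],
  [[3.5, -0.1, 12.2], [0, 0, 0]],
  [[3.5, -0.1, 12.2], [0, 0, 0]],
], grip=0)

```text
time_s: 9.33
eef_pos: [0.5931, 0.1161, 0.0589]
tool_rot: [[-0.021, 1.0, 0.003], [1.0, 0.021, 0.001], [0.001, 0.003, -1.0]]
wrist_force: [-0.8, -0.2, 0.2]
opening: 0.0007
gripper_force: 0.0
```

Call:
jog_arm([
  [[0.3, 0, 0], [0, 0, 0]],
  [[0.6, 0, 0], [0, 0, 0]],
  [[0.9, 0, 0], [0, 0, 0]],
  [[1.2, 0, 0], [0, 0, 0]],
  [[1.5, 0, 0], [0, 0, 0]],
  [[1.8, 0, 0], [0, 0, 0]],
  [[2.1, 0, 0], [0, 0, 0]],
  [[2.4, 0, 0], [0, 0, 0]],
  [[2.7, 0, 0], [0, 0, 0]],
  [[3, 0, 0], [0, 0, 0]],
])

```text
time_s: 10.17
eef_pos: [0.5921, 0.1425, 0.0579]
tool_rot: [[-0.018, 1.0, 0.0], [1.0, 0.018, -0.003], [-0.003, -0.0, -1.0]]
wrist_force: [0.2, -6.1, 4.9]
opening: 0.0004
gripper_force: 2.8
```

```bash
cat > look.py <<'E'
from h import *
from station import telemetry,grab_frame
o=telemetry.get_obs();print(o["time_s"],o["eef_pos"],o["wrist_force"],o["opening"])
for n in ["wrist","scene"]:
    f=grab_frame(n);W=cloud(f)
    for nm,lo,hi,b in [("handle",.098,.125,(.575,.607,.19,.27)),("collar",.066,.093,(.55,.64,.19,.29)),("plate",.074,.084,(.53,.66,.10,.19))]: print(n,nm,rect(W,lo,hi,b))
E
python3 look.py
```

```text
10.1667 [0.59206303 0.14246597 0.05789232] [ 0.21459419 -6.09536989  4.86278486] 0.0004470487815039508
wrist handle (11698, array([591.3, 223.6]), array([14.1, 60.9]), 0.7, 'z', array([107. , 112.4, 116.5]))
wrist collar (11333, array([591.3, 229.2]), array([53.9, 49.2]), 0.9, 'z', array([79.1, 82.7, 85.8]))
wrist plate (3599, array([592.2, 157.6]), array([42. , 14.9]), 0.7, 'z', array([75.9, 79.3, 81.9]))
scene handle (22, array([582.2, 240.1]), array([34.8,  7.1]), 71.9, 'z', array([100.4, 115.6, 118.3]))
scene collar (79, array([577.3, 218.5]), array([20.3, 39.7]), 15.7, 'z', array([67.8, 79. , 87.5]))
scene plate (88, array([583.9, 141.6]), array([22.7, 44.3]), 48.2, 'z', array([74.7, 79.1, 83.1]))
```

Call:
jog_arm([
  [[0.15, 0, 0], [0, 0, 0]],
  [[0.3, 0, 0], [0, 0, 0]],
  [[0.45, 0, 0], [0, 0, 0]],
  [[0.6, 0, 0], [0, 0, 0]],
  [[0.75, 0, 0], [0, 0, 0]],
  [[0.9, 0, 0], [0, 0, 0]],
  [[1.05, 0, 0], [0, 0, 0]],
  [[1.2, 0, 0], [0, 0, 0]],
  [[1.35, 0, 0], [0, 0, 0]],
  [[1.5, 0, 0], [0, 0, 0]],
  [[1.5, 0, 0], [0, 0, 0]],
])

```text
time_s: 11.18
eef_pos: [0.5916, 0.1607, 0.0577]
tool_rot: [[-0.02, 1.0, 0.001], [1.0, 0.02, 0.001], [0.001, 0.001, -1.0]]
wrist_force: [2.1, -2.0, 0.7]
opening: 0.0007
gripper_force: 0.9
```

```bash
python3 look.py
```

```text
11.1833 [0.59157604 0.16065111 0.0576636 ] [ 2.07671886 -2.01553894  0.71823969] 0.0006575226864567413
wrist handle (12343, array([591.3, 234.8]), array([20. , 63.8]), 6.0, 'z', array([112.7, 115.3, 116.5]))
wrist collar (10923, array([591.2, 234.7]), array([53.6, 49.9]), 1.4, 'z', array([84.4, 85.5, 86.6]))
wrist plate (3596, array([592. , 175.9]), array([41.7, 14.8]), 0.9, 'z', array([75.8, 79.3, 81.9]))
scene handle 0
scene collar (109, array([577.2, 228.8]), array([23.9, 55.5]), 7.4, 'z', array([66.7, 84.4, 87.8]))
scene plate (84, array([583. , 158.3]), array([20.9, 43.7]), 48.5, 'z', array([74.7, 78.5, 83.4]))
```

The arbor is upright now, lifted 12 mm. Pushing on to the stop.

Call:
jog_arm([
  [[0.15, 0, 0], [0, 0, 0]],
  [[0.3, 0, 0], [0, 0, 0]],
  [[0.45, 0, 0], [0, 0, 0]],
  [[0.6, 0, 0], [0, 0, 0]],
  [[0.75, 0, 0], [0, 0, 0]],
  [[0.9, 0, 0], [0, 0, 0]],
  [[0.9, 0, 0], [0, 0, 0]],
  [[0.9, 0, 0], [0, 0, 0]],
])

```text
time_s: 11.95
eef_pos: [0.5908, 0.168, 0.0575]
tool_rot: [[-0.019, 1.0, -0.001], [1.0, 0.019, -0.001], [-0.001, -0.001, -1.0]]
wrist_force: [0.5, -4.6, 0.8]
opening: 0.0007
gripper_force: 2.2
```

Call:
jog_arm([
  [[0.1, 0, 0], [0, 0, 0]],
  [[0.2, 0, 0], [0, 0, 0]],
  [[0.3, 0, 0], [0, 0, 0]],
  [[0.3, 0, 0], [0, 0, 0]],
])

```text
time_s: 12.28
eef_pos: [0.5908, 0.168, 0.0575]
tool_rot: [[-0.017, 1.0, -0.002], [1.0, 0.017, -0.006], [-0.006, -0.002, -1.0]]
wrist_force: [-0.0, -8.2, 3.9]
opening: 0.0003
gripper_force: 4.1
```

```bash
python3 look.py
```

```text
12.2833 [0.59076044 0.16803186 0.05751218] [-0.04979288 -8.22056233  3.8768939 ] 0.0003147577811370093
wrist handle (11756, array([591.2, 234.8]), array([19.8, 63.4]), 0.3, 'z', array([112.7, 115.3, 116.5]))
wrist collar (10736, array([591.3, 224.7]), array([69.4, 53.9]), 89.9, 'z', array([84.2, 85.5, 86.6]))
wrist plate (3095, array([591.9, 183. ]), array([42.2, 14. ]), -0.0, 'z', array([77. , 79.4, 82. ]))
scene handle 0
scene collar (116, array([576. , 221.1]), array([21.9, 39.2]), 26.4, 'z', array([66.7, 83.4, 87.9]))
scene plate (83, array([582.1, 165.1]), array([20.8, 43.4]), 48.7, 'z', array([74.5, 79.1, 83.5]))
```

Call:
jog_arm([
  [[0.2, 0, 0], [0, 0, 0]],
  [[0.4, 0, 0], [0, 0, 0]],
  [[0.4, 0, 0], [0, 0, 0]],
])

```text
time_s: 12.63
eef_pos: [0.5907, 0.168, 0.0575]
tool_rot: [[-0.016, 1.0, -0.003], [1.0, 0.016, -0.012], [-0.011, -0.003, -1.0]]
wrist_force: [-2.2, -13.6, 6.4]
opening: 0.0004
gripper_force: 6.5
```

Call:
jog_arm([
  [[-1, 0, 0], [0, 0, 0]],
  [[-3, 0, 0], [0, 0, 0]],
  [[-6, 0, 0], [0, 0, 0]],
  [[-9, 0, 0], [0, 0, 0]],
  [[-10, 0, -4], [0, 0, 0]],
  [[-10, 0, -8], [0, 0, 0]],
  [[-10, 0, -12], [0, 0, 0]],
  [[-10, 0, -12], [0, 0, 0]],
  [[-10, 0, -12], [0, 0, 0]],
  [[-10, 0, -12], [0, 0, 0]],
])

```text
time_s: 13.47
eef_pos: [0.5924, 0.0776, 0.1773]
tool_rot: [[-0.021, 1.0, -0.0], [1.0, 0.021, 0.002], [0.002, -0.0, -1.0]]
wrist_force: [-0.2, -0.8, -0.5]
opening: 0.0004
gripper_force: 0.0
```

```bash
python3 look.py
python3 - <<'E'
from h import *
from station import grab_frame
a=grab_frame("wrist")["image"][:,:,::-1];b=grab_frame("scene")["image"][80:230,220:370,::-1]
cv2.imwrite("pics/end.png",np.hstack([cv2.resize(a,(500,375)),cv2.resize(b,(300,375))]))
E
```

```text
13.4667 [0.5924288  0.07764894 0.17734708] [-0.23634762 -0.78366636 -0.46383023] 0.0003728662096942985
wrist handle (1314, array([591.4, 215.1]), array([26.1, 14.3]), 89.0, 'z', array([107.3, 115.1, 116.7]))
wrist collar (2463, array([591.8, 210.9]), array([52.9, 42.2]), 1.2, 'z', array([67.1, 85.3, 86.8]))
wrist plate (1330, array([592., 184.]), array([41.4, 12. ]), 1.2, 'z', array([77. , 79.2, 80.5]))
scene handle (28, array([587.5, 215.5]), array([12.3, 34.3]), 7.3, 'z', array([ 98.5, 104.8, 116.4]))
scene collar (350, array([587.7, 228.4]), array([52.8, 51.7]), 57.4, 'z', array([66.8, 84.7, 88.3]))
scene plate (107, array([589.8, 181.6]), array([42.2, 15.1]), 0.5, 'z', array([74.6, 78.6, 81.9]))
```

View pics/end.png

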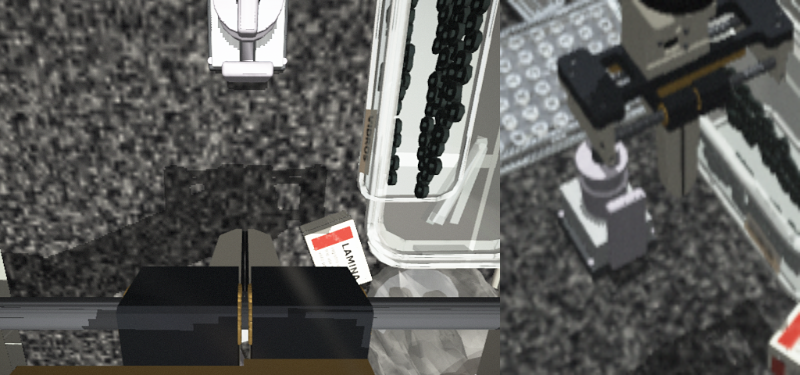

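The pictures show the plate flush against the block at (247,70). The arbor stands upright on the wedge with its handle in line, and the gripper is clear. Handing in.

```bash
python3 -c "
from station import r
print(r.close_job())"
```

```text
the job is handed in; nothing more can be done
None
```

I turned the arbor clockwise about 100° (the handle started about 102° out of line, not the stated 0.7–1.1 rad), seated it with the collar flush and let go. I then pushed the wedge in to its stop, leaving the arbor upright and lifted about 12 mm, and handed the job in after about 13.5 s; no verdict was returned.

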